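# Knock a blank out of the die with a mallet

## Robot

A 6-joint arm with a two-finger parallel gripper is mounted at the origin on the work surface. World frame = base frame: x ahead of the robot, y to its left, z up, the work surface at z = 0. Lengths are in m, angles in degrees, forces in N, time in s.
With the tool pointing down it reaches from about 0.325 to 0.85 m from the base axis. Payload 15.5 kg.
Tool frame: the origin (TCP) lies midway between the tips of the shut fingers; the grasp point (between the pads) lies 19 mm behind it; y points along the fingers, x is the direction in which the jaws open and shut, and the axes are right-handed (so a half turn about y gives the same grasp; the last joint's range is limited). The gripper opens to 91 mm and grips with 3 to 60 N. Pads are 32 mm wide; open, the fingers measure 118 mm over their backs; the gripper's body (76 mm by 178 mm) begins 60 mm behind the grasp point.
Start: joints at [-78.982, 28.281, 77.091, -0, 74.628, -5.472], TCP at [0.177, -0.599, 0.214] pointing down, gripper open.
Joint ranges: [-166.48, 166.48], [-47.26, 123.95], [12.59, 153.08], [-70.14, 250.14], [6.76, 159.57], [-176.63, 176.63]. Speed limits (degrees/s): [108.29, 108.29, 147.25, 172.46, 172.46, 172.46].

## Interface

Orientations are given as a 3x3 rotation matrix whose columns are the frame's x, y, z axes.
In Python, from bench import ctrl gives the robot as it stands. The module is installed in compiled form; this text tells all that it offers. Calls block until the motion is done:
- ctrl.goto(position, orientation): joint-space move of the TCP to a pose.
- ctrl.move_l(position, vel=0.15, ori=None, contact_N=None): straight line of the TCP; ori=None keeps the orientation; vel is the mean speed in m/s. With contact_N (N) it stops when the force on the tool has changed by that much, and returns True; else False.
- ctrl.movej(angles): joint-space move.
- ctrl.command_gripper(opening): opening from 0.0 (shut) to 1.0 (fully open); the grip force is fixed at half the most; returns when the fingers have stopped.
- ctrl.sleep(seconds).
- ctrl.ik(position, orientation): joint angles nearest the present ones, or None.
- ctrl.read_camera(name): name is "scene" or "top" or "wrist"; returns the picture (420x560x3 uint8, blue, green, red); there is no depth.
- ctrl.camera_params(name): a dict with "fx", "fy", "cx", "cy" (pixels), "pose" (4x4, takes a point from camera to world coordinates); the wrist camera has in their place "T_tool_cam" (4x4, takes a point from camera to tool coordinates, whose origin is the TCP and whose axes are the tool frame's). Camera axes: x right, y up, looking along -z (the intrinsics and any distortion apply to the point x, -y, -z); pixel columns grow to the right and rows downward; lengths in m; the calibration is good to about 2 mm. A picture is of the moment at which its call begins: read the wrist's pose just before it. camera_params takes no time and is no camera call.
A pose or a line that the arm cannot do raises ctrl.MotionError and nothing moves.
- ctrl.sign_off(): hands the job in, once; it reports no verdict.
Readings, each from a call of its own:
- ctrl.current_t(): time.
- ctrl.current_q(): joint angles.
- ctrl.current_dq(): joint speeds.
- ctrl.current_effort(): joint torques, N m.
- ctrl.current_tool_pos(): TCP position.
- ctrl.current_eef_rot(): TCP orientation.
- ctrl.current_contact_force(): force on the tool from outside, world axes, zero at the start.
- ctrl.current_wrist_torque(): the same for the moment, N m.
- ctrl.current_grip_width(): opening from 0.0 (shut) to 1.0 (fully open).
Only numpy, scipy, OpenCV 4.12 (cv2) and the standard library are available. Lean on these libraries where they do the work, as an engineer would, in place of code of your own. Each camera call takes 0.05 s, during which the arm holds its last target.

## Task

Draw the mallet out of the rack by its head, stand it on the rubber pad and let go; then take it again by the handle and, with a brisk, square mallet blow, drive the broad-headed sprung pin down so that the brass blank drops out of the die into the catch tray below. Then stand the mallet on its striking face on the pad again and let go. Leave the narrow pin and the other things on the bench alone.

Things in the scene. Friction and masses are not known exactly. Their poses are not given: they have to be found in the camera images.
- mallet_head (a point): Middle of the mallet head: a plain steel block 36 x 36 mm, 60 mm tall, striking faces below (30 mm under this point) and on top. x runs along the wooden handle away from the head, z up. The handle, 18 mm wide, 22 mm deep, is level with this point and ends 118 mm from it. Starts standing on the bench on its face, head outside the rack, handle in the middle hole.
- mallet_grip (a point): Point on the mallet handle's centre line 44 mm from the head's middle, where the handle is taken for striking (axes as the head's).
- mallet: The same mallet, about 0.36 kg, balancing about 7 mm from the head's middle towards the handle, so it stands by itself on its face, handle level. Origin in the middle of the lower striking face, axes as the head's.
- rack: Fixed low plywood rack 112 mm deep (x), 164 mm wide (y), 61 mm high, with three open holes side by side on its -x face, floor is the bench. The middle hole is 46 mm wide and 52 mm high inside and 102 mm deep. Origin under its centre; the mouths lie at x = -55 mm. Pulling the mallet about 105 mm towards the rack's -x clears the handle.
- pad: Fixed black rubber pad lying on the bench, 150 mm (x) by 130 mm (y), 5 mm thick; origin at the centre of its underside.
- wide_pin_top (a point): Centre of the flat top of the broad-headed ejector pin: a steel pin with a mushroom head 32 mm across and 10 mm thick, on top of a steel stand 90 x 90 mm whose bridge is 98 mm high. The pin's top is 134 mm above the bench when up, z up.
- wide_pin (a joint): Travel of the broad-headed pin in m: 0 when up, 0.016 fully down (stop). A spring returns it; about 2 N to start it, 6 N at the stop, plus up to about 7 N while the blank is pushed through its sprung catches. The blank comes free after about 11 mm of travel.
- wide_stand_tray (a point): Centre of the floor of the small aluminium catch tray (60 mm square inside, 14 mm high) at the foot of the stand with the broad-headed pin; the floor is 11 mm above the bench; axes are the stand's, z up.
- blank_center (a point): Brass disc blank, 24 mm across, 4 mm thick, sitting at the start in the bore of that stand's die plate directly under the pin, on two sprung catches, 48 mm above the bench. This point is its centre.
- narrow_pin_top (a point): Centre of the top of the pin of the other stand, of the same size and build but with a narrow pin head 14 mm across; also 134 mm above the bench. Not to be struck.
- narrow_pin (a joint): Travel of the narrow pin in m: 0 when up, 0.016 fully down.
- bangle_center (a point): Bystander, to be left alone: brass bangle ring, 64 mm outside, 6 mm high, lying flat; this point is its centre.
- spool_center (a point): Bystander, to be left alone: grey wire spool, 60 mm across, 40 mm high, standing on its flange; this point is its centre.
- jar_center (a point): Bystander, to be left alone: small clear jar with white cap, 48 mm across, 60 mm high; this point is its centre.
- wood_block_center (a point): Bystander, to be left alone: light wood block 90 x 50 x 30 mm; this point is its centre.
- dish_center (a point): Bystander, to be left alone: shallow white dish, 70 mm across, 14 mm high; this point is its centre.
Things that resemble listed ones, but are neither listed nor needed, are in the scene too. What is shaped like the mallet but purple or red is not meant.

How it is judged (in metres and radians):
On the way, in this order (a step that is already met when the one before it is completed fails the run):
1. the mallet stands on the rubber pad, released (x of mallet_head in the frame of pad between -0.062 and 0.062 m and y of mallet_head in the frame of pad between -0.052 and 0.052 m and height (world z) of mallet_head below 0.041 m and angle between mallet_head's own z axis and vertical below 0.12 rad and contact force between the fingers and mallet below 0.1 N and linear speed of mallet below 0.02 m/s), for 0.2 s.
2. the mallet, held by its handle, drives the broad pin down (past 6 mm, faster than 0.04 m/s) with the middle of its head within 14 mm of the pin's axis (value of joint wide_pin above 0.006 m and velocity of joint wide_pin above 0.04 m/s and horizontal distance between mallet_head and wide_pin_top below 0.014 m and distance between mallet and wide_pin_top below 0.016 m and angle between mallet_head's own z axis and vertical below 0.3 rad and contact force between the fingers and mallet above 1 N and x of the grasp point in the frame of mallet_head above 0.026 m).
At the end, for the whole second after the job is handed in: Blank in the tray under the broad pin (within 33 mm of its middle each way, below 16 mm above its floor), pin back up (3 mm), mallet released, still, upright (7 degrees) on its face on the pad, head within 62 mm (x) and 52 mm (y) of the pad centre (all of step 1 and x of blank_center in the frame of wide_stand_tray between -0.033 and 0.033 m and y of blank_center in the frame of wide_stand_tray between -0.033 and 0.033 m and z of blank_center in the frame of wide_stand_tray below 0.016 m and value of joint wide_pin below 0.003 m); the robot touches nothing.
It fails at once if the narrow pin is pushed down by more than 4 mm (value of joint narrow_pin above 0.004 m).
It fails at once if a bystander is moved by more than 30 mm (distance of any of bangle_center, spool_center, jar_center, wood_block_center, dish_center from where it was at the start of the episode above 0.03 m).
It also fails if it takes over 61 s, if anything falls off the work surface, if the arm or the gripper's body presses on something with over 40 N, if the wrist force passes 120 N, or if a joint passes its speed limit or range.

## Working session

There is one attempt and no reset: what is moved stays moved. The work goes in short steps, each a Python script; the robot and the scene stay as the last script left them, time stands still between calls to the robot, and variables do not carry over. Pictures are saved under pics/ and viewed, and the job is handed in when it is done.

```bash
mkdir -p pics; python3 - <<'E'
from bench import ctrl
import cv2
for n in ["scene","top","wrist"]:
    cv2.imwrite(f"pics/{n}0.png",ctrl.read_camera(n))
    print(n,ctrl.camera_params(n))
print(ctrl.current_t(),ctrl.current_tool_pos(),ctrl.current_eef_rot())
E
```

```text
scene {'fx': 381.3669916673335, 'fy': 381.3669916673335, 'cx': 282.08714218494475, 'cy': 214.0947992550313, 'pose': array([[-0.5965228 , -0.54929237,  0.5851824 ,  1.08178647],
       [ 0.80256592, -0.4145682 ,  0.42897688,  0.49002555],
       [ 0.00696429,  0.72554194,  0.68814271,  0.83058652],
       [ 0.        ,  0.        ,  0.        ,  1.        ]])}
top {'fx': 450.0877672106553, 'fy': 450.0877672106553, 'cx': 276.76321899482593, 'cy': 208.0845670573307, 'pose': array([[-0.0104205 ,  0.9984008 , -0.05556301,  0.37609899],
       [-0.99993536, -0.010657  , -0.0039618 ,  0.01213124],
       [-0.0045476 ,  0.05551814,  0.99844732,  1.55280347],
       [ 0.        ,  0.        ,  0.        ,  1.        ]])}
wrist {'fx': 373.6902072398331, 'fy': 373.6902072398331, 'cx': 281.980442949347, 'cy': 207.17581479572397, 'T_tool_cam': array([[ 9.99999354e-01,  1.05210486e-03, -4.30568577e-04,
        -1.48638977e-04],
       [-7.20265352e-04,  2.93354653e-01, -9.56003415e-01,
        -1.70773027e-01],
       [-8.79506546e-04,  9.56003107e-01,  2.93355221e-01,
         8.23387887e-02],
       [ 0.00000000e+00,  0.00000000e+00,  0.00000000e+00,
         1.00000000e+00]])}
0.15 [ 0.17734691 -0.59901106  0.2134672 ] [[ 2.83868084e-01 -1.92372463e-04  9.58863324e-01]
 [-9.58862885e-01  9.20922542e-04  2.83868139e-01]
 [-9.37647263e-04 -9.99999557e-01  7.69617028e-05]]
```

View pics/scene0.png

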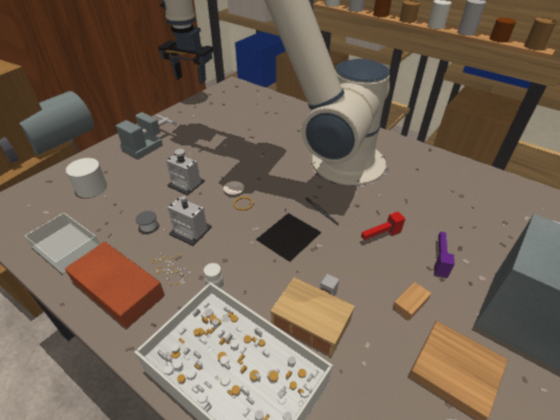

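View pics/top0.png

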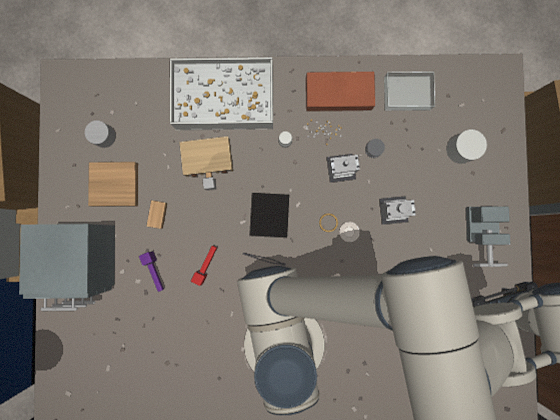

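View pics/wrist0.png

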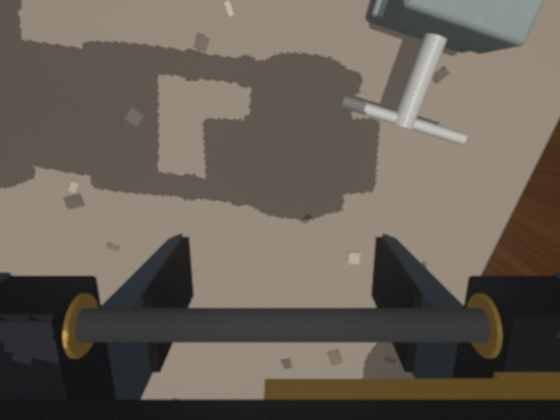

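```bash
python3 - <<'E'
import cv2,numpy as np
t=cv2.imread("pics/top0.png");s=cv2.imread("pics/scene0.png")
a=cv2.resize(t[130:220,165:265],(400,360),interpolation=3)
b=cv2.resize(t[140:230,315:415],(400,360),interpolation=3)
c=cv2.resize(s[140:250,140:260],(400,300),interpolation=3)
d=cv2.resize(s[255:355,260:380],(400,300),interpolation=3)
cv2.imwrite("pics/crop0.png",np.vstack([np.hstack([a,b])[:300],np.hstack([c,d])]))
E
```

```text
(no output)
```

View pics/crop0.png

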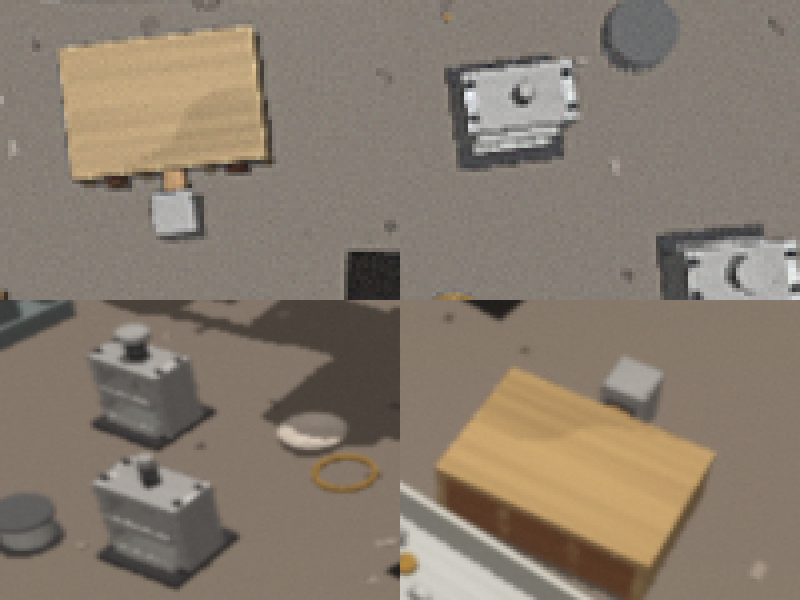

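```bash
cat > h.py <<'E'
import cv2,numpy as np
from bench import ctrl
def ray(P,pose,px):
    d=np.array([(px[0]-P['cx'])/P['fx'],-(px[1]-P['cy'])/P['fy'],-1.0])
    return pose[:3,3],pose[:3,:3]@d
def onplane(P,pose,px,z):
    o,d=ray(P,pose,px); return o+d*(z-o[2])/d[2]
def proj(P,pose,p):
    c=pose[:3,:3].T@(np.asarray(p)-pose[:3,3]); return np.array([P['cx']+P['fx']*c[0]/-c[2],P['cy']-P['fy']*c[1]/-c[2]])
def wpose():
    T=np.eye(4);T[:3,:3]=ctrl.current_eef_rot();T[:3,3]=ctrl.current_tool_pos();return T@ctrl.camera_params("wrist")["T_tool_cam"]
def down(yaw):
    # tool x (jaw dir) at world yaw deg, tool y down
    c,s=np.cos(np.radians(yaw)),np.sin(np.radians(yaw))
    x=np.array([c,s,0]);y=np.array([0,0,-1.]);return np.column_stack([x,y,np.cross(x,y)])
def wshot(name):
    T=wpose();im=ctrl.read_camera("wrist");cv2.imwrite(f"pics/{name}.png",im);np.save(f"pics/{name}.npy",T);return im,T
E
python3 - <<'E'
from h import *
P=ctrl.camera_params("top");t=cv2.imread("pics/top0.png")
f=lambda n,px,z:print(n,onplane(P,P['pose'],px,z).round(4))
# head top patch
# crop coords /4 + offset
o=(165,130)
c=lambda x,y,o:(o[0]+x/4,o[1]+y/4)
f('head TL',c(152,193,o),.06);f('head TR',c(194,191,o),.06);f('head BR',c(198,233,o),.06);f('head BL',c(155,238,o),.06)
for n,p in dict(TL=(60,47),TR=(252,28),BR=(268,162),BL=(76,181)).items(): f('rack '+n,c(*p,o),.061)
m=(t.max(2)<45).astype(np.uint8);m[:190]=0;m[245:]=0;m[:,:240]=0;m[:,300:]=0
r=cv2.minAreaRect(cv2.findNonZero(m));print(r)
for p in cv2.boxPoints(r): f('pad',p,.005)
f('wide',(403,206.5),.134)
f('narrow',(315+523/4,140+94/4),.134)
E
```

```text
head TL [0.5615 0.2631 0.06  ]
head TR [0.5628 0.2281 0.06  ]
head BR [0.5276 0.2248 0.06  ]
head BL [0.5238 0.2607 0.06  ]
rack TL [0.6852 0.3399 0.061 ]
rack TR [0.6994 0.1789 0.061 ]
rack BR [0.5863 0.1661 0.061 ]
rack BL [0.5721 0.3264 0.061 ]
((269.2306823730469, 214.61741638183594), (36.58094787597656, 42.204742431640625), 3.012787342071533)
pad [0.3716 0.1116 0.005 ]
pad [0.5167 0.1029 0.005 ]
pad [ 0.5087 -0.0231  0.005 ]
pad [ 0.3637 -0.0137  0.005 ]
wide [ 0.4558 -0.3804  0.134 ]
narrow [ 0.5908 -0.5192  0.134 ]
```

```bash
python3 - <<'E'
import cv2,numpy as np
t=cv2.imread("pics/top0.png")
cv2.imwrite("pics/crop1.png",cv2.resize(t[185:260,310:430],(800,500),interpolation=3))
E
```

```text
(no output)
```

View pics/crop1.png

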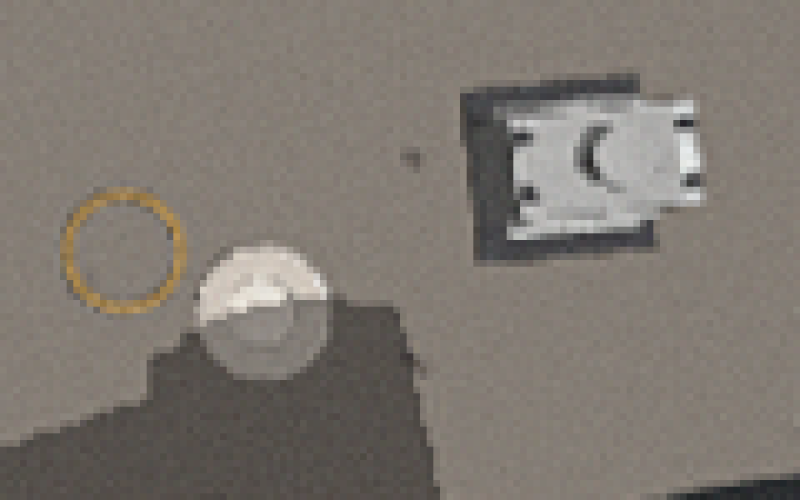

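```bash
python3 - <<'E'
from h import *
for n,p,y in [('pin',[.45,-.378,.30],-85),('pin2',[.45,-.378,.30],95),('head',[.544,.244,.22],-85),('head2',[.544,.244,.22],95)]:
    q=ctrl.ik(p,down(y));print(n,None if q is None else np.round(q,1))
ctrl.goto([.45,-.378,.30],down(50))
print(ctrl.current_t(),ctrl.current_q().round(1) if hasattr(ctrl.current_q(),'round') else ctrl.current_q())
wshot("w1")
E
```

```text
pin [-45.9  21.2  75.2  -0.   83.6  39.1]
pin2 [ -45.9   21.2   75.2   -0.    83.6 -140.9]
head [ 18.4  25.6  80.9  -0.   73.5 103.4]
head2 [ 18.4  25.6  80.9  -0.   73.5 -76.6]
1.6083 [-45.9  21.2  75.2  -0.   83.5 -95.8]
```

View pics/w1.png

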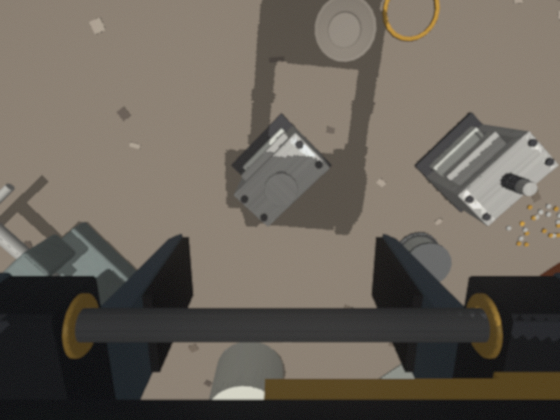

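```bash
python3 - <<'E'
from h import *
im=cv2.imread("pics/w1.png")
c=cv2.convertScaleAbs(im[110:230,220:345],alpha=1.6)
cv2.imwrite("pics/crop2.png",cv2.resize(c,(625,600),interpolation=3))
P=ctrl.camera_params("wrist");T=np.load("pics/w1.npy")
for px in [(281,187),(283,185)]:print(onplane(P,T,px,.134).round(4))
E
```

```text
[ 0.4481 -0.3797  0.134 ]
[ 0.4478 -0.3771  0.134 ]
```

View pics/crop2.png

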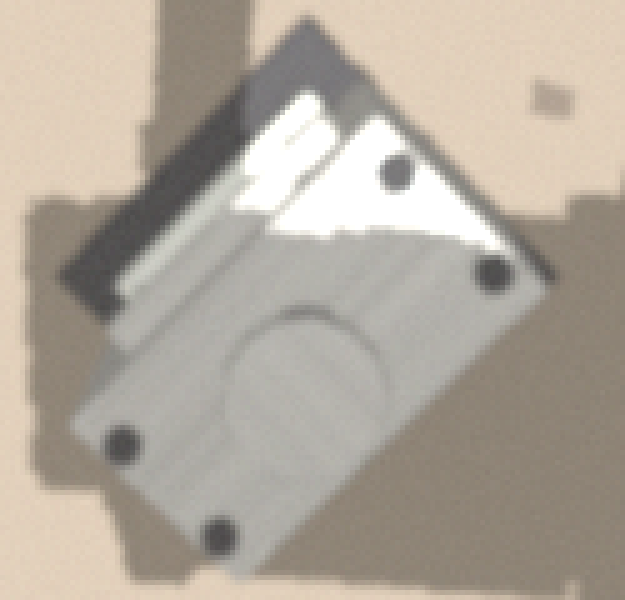

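```bash
python3 - <<'E'
from h import *
P=ctrl.camera_params("wrist");T=np.load("pics/w1.npy")
print(onplane(P,T,(280.8,189.5),.134).round(4),onplane(P,T,(281.6,181.4),.1).round(4))
P=ctrl.camera_params("top");print(onplane(P,P['pose'],(402,209),.134).round(4))
ctrl.goto([.52,.243,.24],down(95))
print(ctrl.current_t());wshot("w2")
E
```

```text
[ 0.4498 -0.3814  0.134 ] [ 0.4504 -0.381   0.1   ]
[ 0.4479 -0.377   0.134 ]
3.9
```

View pics/w2.png

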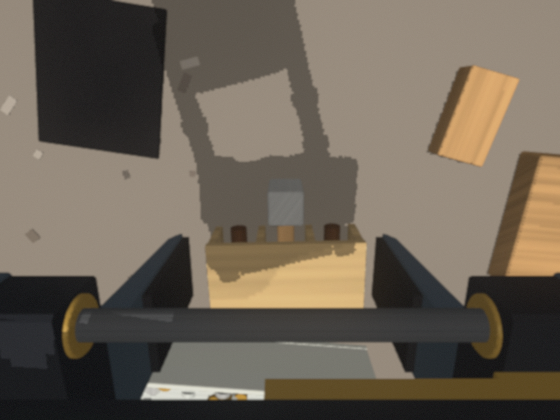

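```bash
python3 - <<'E'
from h import *
im=cv2.imread("pics/w2.png")
c=cv2.convertScaleAbs(im[165:265,200:370],alpha=1.6)
cv2.imwrite("pics/crop3.png",cv2.resize(c,(800,470),interpolation=3))
E
```

```text
(no output)
```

View pics/crop3.png

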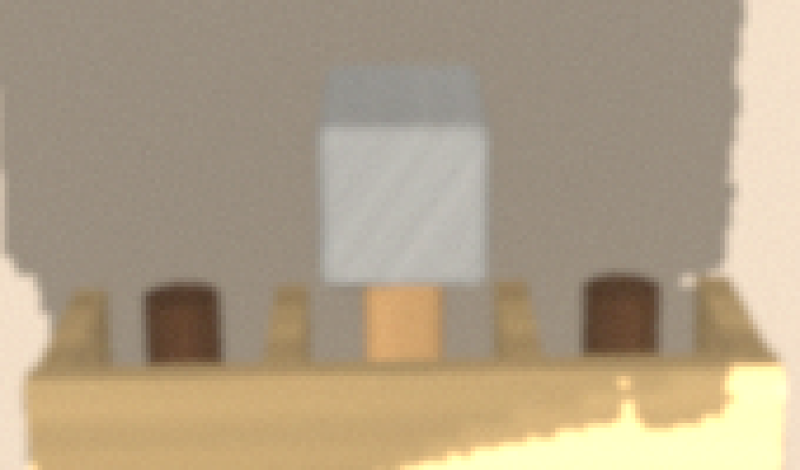

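```bash
python3 - <<'E'
from h import *
P=ctrl.camera_params("wrist");T=np.load("pics/w2.npy")
C=[onplane(P,T,(200+x/4.706,165+y/4.7),.06) for x,y in [(319,126),(487,126),(486,283),(321,283)]]
print(np.round(C,4),np.mean(C,0).round(4))
h=[onplane(P,T,(200+x/4.706,165+y/4.7),.041) for x,y in [(364,284),(442,284),(440,358),(365,358)]]
print(np.round(h,4))
r=[onplane(P,T,(200+x/4.706,165+y/4.7),.061) for x,y in [(28,374),(783,362)]];print(np.round(r,4))
# pad
im=cv2.imread("pics/w2.png");m=(im.max(2)<40).astype(np.uint8);m[180:]=0;m[:,175:]=0
c=max(cv2.findContours(m,0,1)[0],key=cv2.contourArea);a=cv2.approxPolyDP(c,6,True)[:,0]
for p in a: print(p,onplane(P,T,p,.005).round(4))
E
```

```text
[[0.5292 0.2288 0.06  ]
 [0.5263 0.2633 0.06  ]
 [0.5605 0.2666 0.06  ]
 [0.5635 0.2318 0.06  ]] [0.5449 0.2476 0.06  ]
[[0.5698 0.2412 0.041 ]
 [0.5683 0.2585 0.041 ]
 [0.5861 0.2598 0.041 ]
 [0.5875 0.2429 0.041 ]]
[[0.5892 0.1706 0.061 ]
 [0.5726 0.3317 0.061 ]]
[35  0] [ 0.3712 -0.0117  0.005 ]
[38 90] [ 0.4554 -0.0176  0.005 ]
[ 54 126] [ 0.491  -0.0045  0.005 ]
[ 59 121] [0.4853 0.0013 0.005 ]
[ 66 134] [0.4984 0.0075 0.005 ]
[ 71 128] [0.4916 0.0134 0.005 ]
[ 70 141] [0.5056 0.0112 0.005 ]
[ 86 135] [0.4977 0.0288 0.005 ]
[ 94 145] [0.5077 0.0367 0.005 ]
[ 97 133] [0.4945 0.0407 0.005 ]
[109 143] [0.5042 0.053  0.005 ]
[131 133] [0.4914 0.077  0.005 ]
[140 139] [0.497  0.0865 0.005 ]
[136 128] [0.4857 0.0825 0.005 ]
[150 130] [0.4865 0.0974 0.005 ]
[159 119] [0.4742 0.1071 0.005 ]
[165  11] [0.3701 0.1141 0.005 ]
[109   0] [0.3651 0.0599 0.005 ]
```

```bash
python3 - <<'E'
from h import *
R=down(95.)
hx=np.array([.544,.246]);u=np.array([np.cos(np.radians(5.5)),np.sin(np.radians(5.5))])
ctrl.goto([*hx,.12],R)
ctrl.move_l([*hx,.018],vel=.1)
ctrl.command_gripper(0.0)
print(ctrl.current_t(),ctrl.current_grip_width(),ctrl.current_contact_force(),ctrl.current_tool_pos())
p=ctrl.current_tool_pos()
ctrl.move_l([*p[:2],p[2]+.003],vel=.05)
e=p[:2]-.115*u
ctrl.move_l([*e,p[2]+.003],vel=.1)
print(ctrl.current_t(),ctrl.current_grip_width(),ctrl.current_contact_force())
ctrl.move_l([*e,p[2]+.06],vel=.1)
wshot("w3");cv2.imwrite("pics/s3.png",ctrl.read_camera("scene"))
E
```

```text
6.5583 0.3956932207753996 [-0.53770211  0.69603348 -0.96707317] [0.54402048 0.24604748 0.01798039]
8.1083 0.39265116843596776 [ 0.08382388 -0.32552095 -3.07747273]
```

View pics/w3.png

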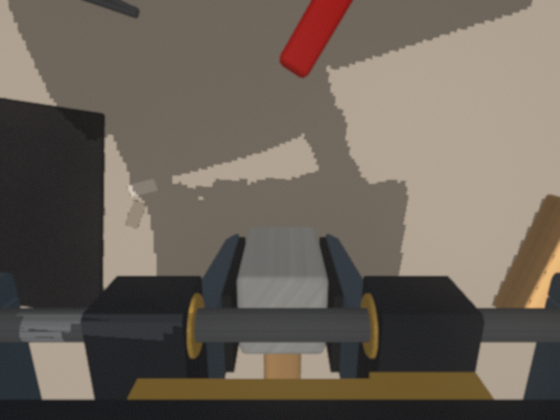

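View pics/s3.png

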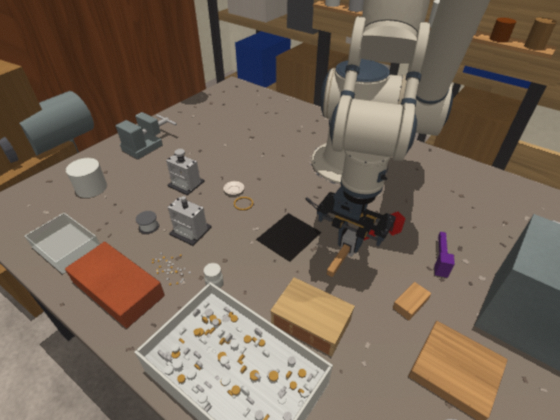

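```bash
python3 - <<'E'
from h import *
R=down(90.)
ctrl.move_l([.425,.046,.078],vel=.15,ori=R)
ctrl.move_l([.425,.046,.0234],vel=.06)
print(ctrl.current_contact_force())
ctrl.command_gripper(1.0)
ctrl.move_l([.425,.046,.20],vel=.2)
print(ctrl.current_t())
ctrl.goto([.41,.046,.22],R)
wshot("w4");cv2.imwrite("pics/s4.png",ctrl.read_camera("scene"));print(ctrl.current_t())
E
```

```text
[ 0.41698774 -0.20995208 -3.23300072]
13.375
13.725
```

View pics/w4.png

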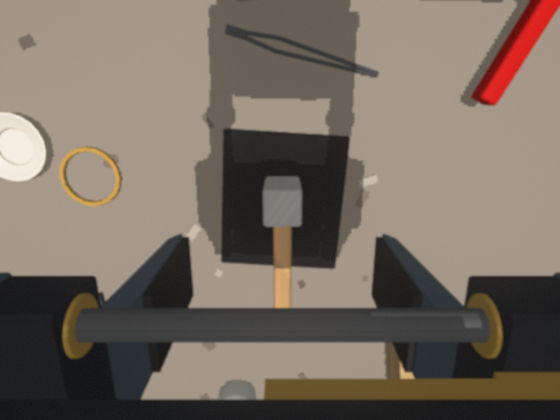

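```bash
python3 - <<'E'
from h import *
im=cv2.imread("pics/w4.png")
c=cv2.convertScaleAbs(im[120:300,200:370],alpha=2)
cv2.imwrite("pics/crop4.png",cv2.resize(c,(566,600),interpolation=3))
P=ctrl.camera_params("wrist");T=np.load("pics/w4.npy")
for px,z in [((223,130),.005),((349,137),.005),((335,268),.005),((222,262),.005)]: print(onplane(P,T,px,z).round(4))
E
```

```text
[ 0.3614 -0.0143  0.005 ]
[0.3685 0.1139 0.005 ]
[0.5157 0.1056 0.005 ]
[ 0.5081 -0.0224  0.005 ]
```

View pics/crop4.png

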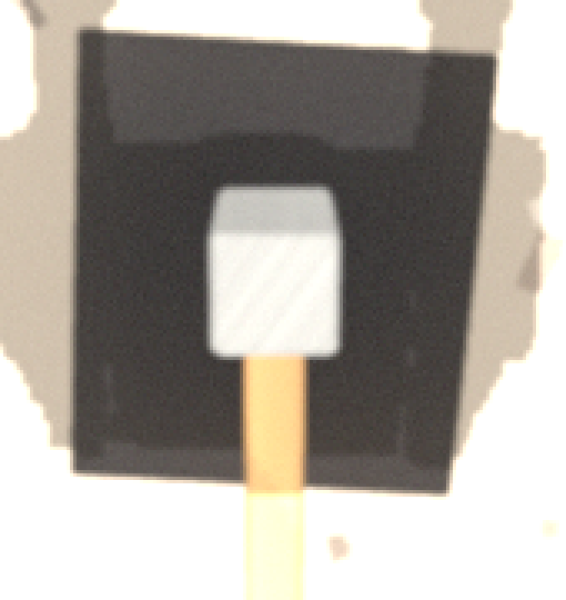

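```bash
python3 - <<'E'
from h import *
P=ctrl.camera_params("wrist");T=np.load("pics/w4.npy")
C=[onplane(P,T,(200+x/3.33,120+y/3.333),.065) for x,y in [(208,233),(341,233),(340,355),(210,355)]]
print(np.round(C,4),np.mean(C,0).round(4))
for x,y in [(245,362),(306,362),(304,485),(247,485)]: print(onplane(P,T,(200+x/3.33,120+y/3.333),.046).round(4))
E
```

```text
[[0.4087 0.028  0.065 ]
 [0.4087 0.0639 0.065 ]
 [0.4437 0.0641 0.065 ]
 [0.4437 0.028  0.065 ]] [0.4262 0.046  0.065 ]
[0.4528 0.0372 0.046 ]
[0.4528 0.0552 0.046 ]
[0.4926 0.0549 0.046 ]
[0.4926 0.0375 0.046 ]
```

```bash
python3 - <<'E'
from h import *
R=down(90.)
ctrl.goto([.4685,.046,.12],R)
ctrl.move_l([.4685,.046,.016],vel=.1)
ctrl.command_gripper(0.0)
print(ctrl.current_t(),ctrl.current_grip_width(),ctrl.current_tool_pos(),ctrl.current_contact_force())
ctrl.move_l([.4685,.046,.25],vel=.15)
print(ctrl.current_contact_force())
ctrl.goto([.450+.042*np.cos(np.radians(40)),-.381-.042*np.sin(np.radians(40)),.225],down(50))
ctrl.sleep(.3)
print(ctrl.current_t(),ctrl.current_tool_pos(),ctrl.current_contact_force(),ctrl.current_wrist_torque())
wshot("w5");cv2.imwrite("pics/s5.png",ctrl.read_camera("scene"))
E
```

```text
16.5583 0.19734071464099837 [0.46851029 0.04601975 0.01599444] [-0.67032271  0.03179491  0.23139177]
[-0.15766243 -0.5495685  -3.11029724]
20.2333 [ 0.48248455 -0.40748679  0.22515542] [-0.1816766   0.26374173 -2.89266355] [-0.04472132 -0.20339308  0.02421864]
```

View pics/w5.png

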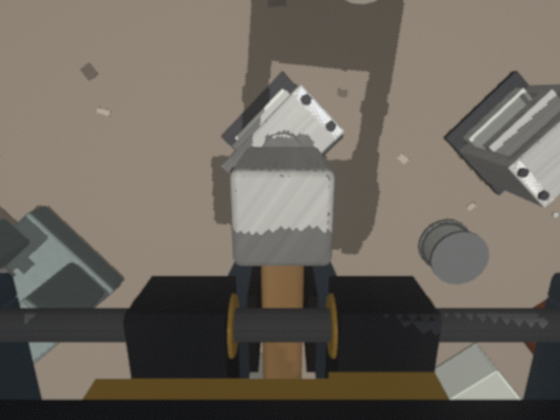

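View pics/s5.png

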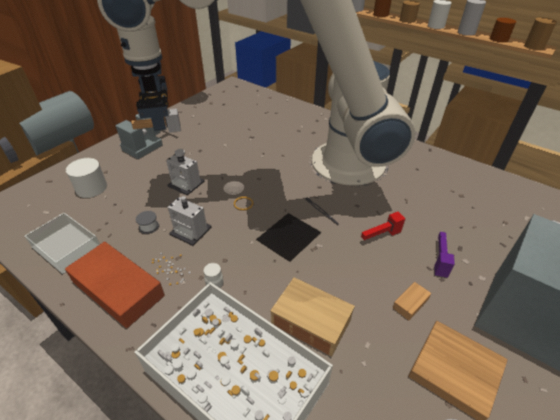

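```bash
python3 - <<'E'
from h import *
P=ctrl.camera_params("wrist");T=np.load("pics/w5.npy")
C=[onplane(P,T,p,.274) for p in [(232,170),(333,170),(331,264),(233,264)]]
print(np.round(C,4),np.mean(C,0).round(4))
S=ctrl.camera_params("scene")
print(proj(S,S['pose'],[.45,-.381,.244]),proj(S,S['pose'],[.45,-.381,.134]),proj(P,T,[.45,-.381,.134]))
s=cv2.imread("pics/s5.png");cv2.imwrite("pics/crop5.png",cv2.resize(s[60:240,90:270],(600,600),interpolation=3))
E
```

```text
[[ 0.4256 -0.3826  0.274 ]
 [ 0.4471 -0.357   0.274 ]
 [ 0.4737 -0.3784  0.274 ]
 [ 0.4511 -0.4053  0.274 ]] [ 0.4494 -0.3808  0.274 ]
[173.60829369 120.15348204] [180.08507124 150.86204956] [282.59455884 155.14545843]
```

View pics/crop5.png

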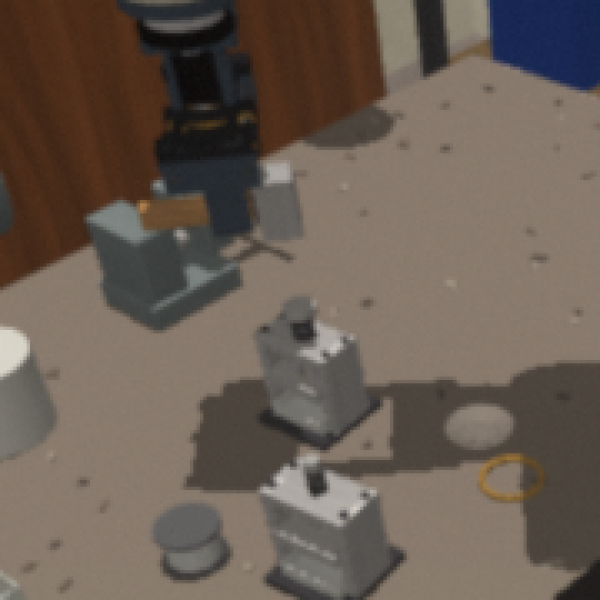

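```bash
python3 - <<'E'
from h import *
p=[.450+.042*np.cos(np.radians(40)),-.381-.042*np.sin(np.radians(40))]
ctrl.move_l([*p,.1305],vel=.22)
print(ctrl.current_contact_force(),ctrl.current_tool_pos())
ctrl.move_l([*p,.225],vel=.2)
print(ctrl.current_t(),ctrl.current_grip_width(),ctrl.current_contact_force(),ctrl.current_wrist_torque())
ctrl.sleep(.3)
wshot("w6");s=ctrl.read_camera("scene");cv2.imwrite("pics/crop6.png",cv2.resize(s[60:240,90:270],(600,600),interpolation=3))
E
```

```text
[-1.60653019  2.30540316  0.92555609] [ 0.48204728 -0.40788739  0.13047374]
21.5417 0.19854838184100507 [-0.42499599 -0.2728906  -3.86911231] [-0.07994387 -0.28833602  0.02794244]
```

View pics/w6.png

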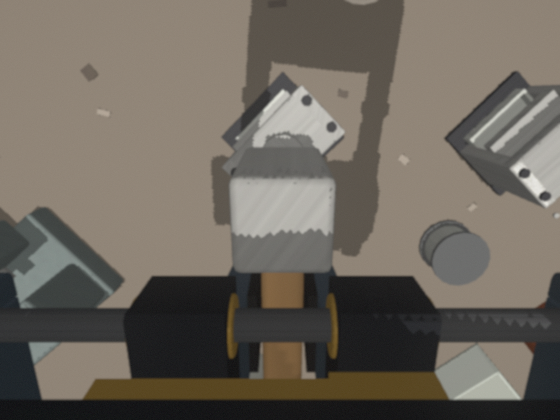

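View pics/crop6.png

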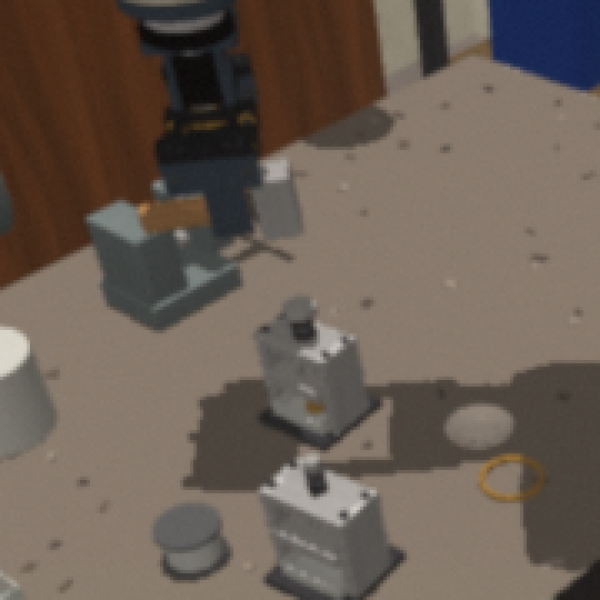

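```bash
python3 - <<'E'
from h import *
P=ctrl.camera_params("wrist")
a=np.hstack([cv2.imread(f"pics/{n}.png")[130:280,215:350] for n in("w5","w6")])
cv2.imwrite("pics/crop7.png",cv2.resize(cv2.convertScaleAbs(a,alpha=1.5),(800,444),interpolation=3))
Tc=P['T_tool_cam']
def pj(a):
  # head pts in tool frame: handle along -z (camera looks), head at +z ; compute rows for rotation a about tool x at grasp pt (0,-.019,0)
  out=[]
  for z,y in[(.042+.018,-.030),(.042-.018,-.030),(.06,.03)]:
    c,s=np.cos(a),np.sin(a); out.append(proj(P,Tc,[0,-.019+c*y-s*z,s*y+c*z]).round(1)[1])
  return out
for a in (0,.03,.06,.09,.12):print(a,pj(a))
E
```

```text
0 [np.float64(168.8), np.float64(267.8), np.float64(144.5)]
0.03 [np.float64(172.7), np.float64(271.0), np.float64(143.2)]
0.06 [np.float64(176.8), np.float64(274.2), np.float64(142.0)]
0.09 [np.float64(181.1), np.float64(277.5), np.float64(140.9)]
0.12 [np.float64(185.7), np.float64(280.7), np.float64(139.8)]
```

View pics/crop7.png

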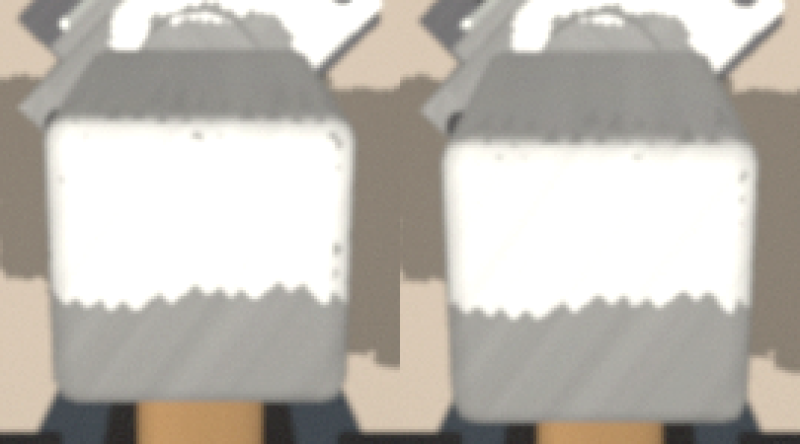

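```bash
python3 - <<'E'
from h import *
Rx=cv2.Rodrigues(np.array([-.055,0,0]))[0]
R=down(90.)@Rx
tcp=lambda z:np.array([.472,.046,z])+.019*R[:,1]
ctrl.goto(tcp(.24),R)
ctrl.move_l(tcp(.05),vel=.12)
ctrl.sleep(.2);print(ctrl.current_t(),ctrl.current_contact_force())
hit=ctrl.move_l(tcp(.033),vel=.015,contact_N=2.0)
print(hit,ctrl.current_tool_pos(),tcp(.035),ctrl.current_contact_force())
S=ctrl.read_camera("scene");cv2.imwrite("pics/s8.png",S)
wshot("w8")
E
```

```text
25.5417 [ 0.16971718  0.13879988 -3.5005541 ]
True [0.47315469 0.04597047 0.01562062] [0.47304447 0.046      0.01602873] [1.300386   0.26946343 4.27926329]
```

View pics/w8.png

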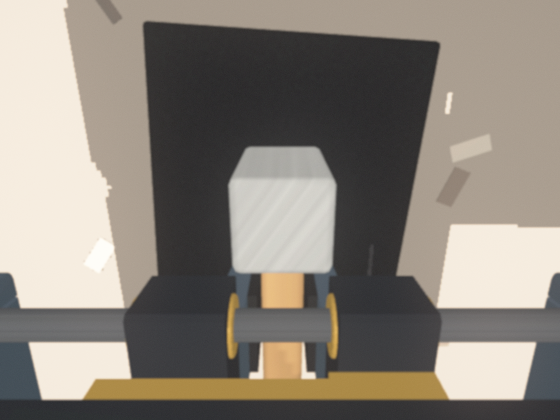

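Contact came at the expected height, with the head over the middle of the pad. I'll release, retreat and check.

```bash
python3 - <<'E'
from h import *
ctrl.command_gripper(1.0)
p=ctrl.current_tool_pos();R=np.array(ctrl.current_eef_rot())
ctrl.move_l(p-R[:,1]*.12,vel=.12)
ctrl.goto([.41,.046,.24],down(90.))
ctrl.sleep(.2)
wshot("w9")
# look at the tray from its open side
s=ctrl.read_camera("scene");cv2.imwrite("pics/s9.png",s)
cv2.imwrite("pics/crop9.png",cv2.resize(s[130:280,130:330],(800,600),interpolation=3));print(ctrl.current_t())
E
```

```text
29.7417
```

View pics/w9.png

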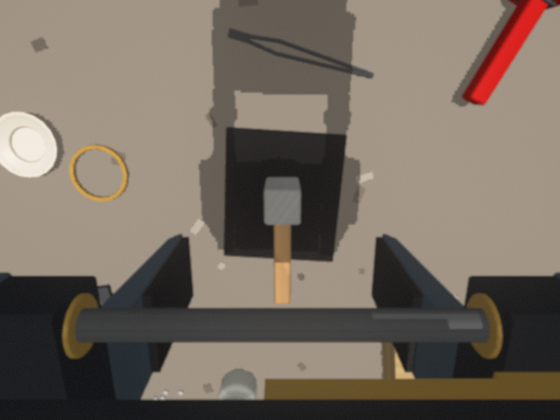

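View pics/crop9.png

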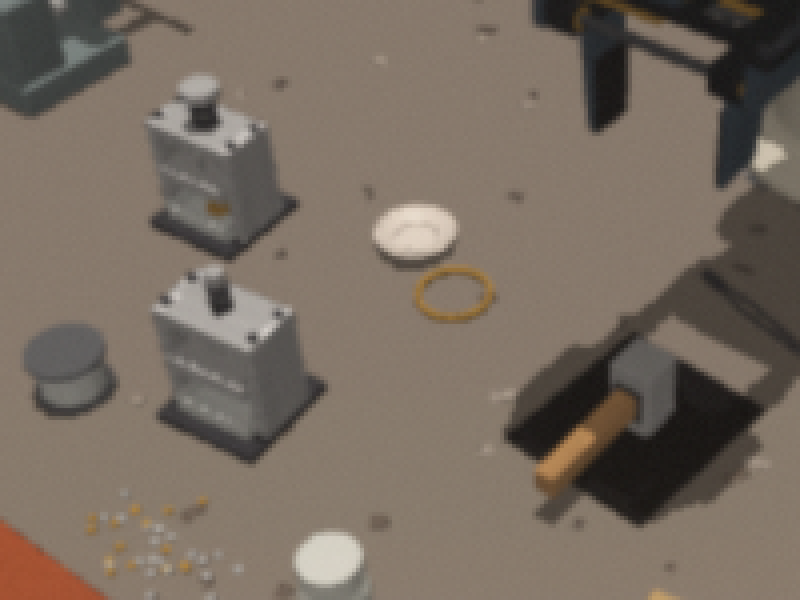

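```bash
python3 - <<'E'
from h import *
S=ctrl.camera_params("scene");s=cv2.imread("pics/s9.png")
for z in(.013,.02,.027,.048):print(z,onplane(S,S['pose'],(184.5,182),z).round(4))
h=cv2.cvtColor(s,cv2.COLOR_BGR2HSV)[165:195,165:205]
m=cv2.inRange(h,(10,110,60),(30,255,255));print(cv2.connectedComponentsWithStats(m)[2:])
c=s[145:205,160:215];cv2.imwrite("pics/crop10.png",cv2.resize(c,(550,600),interpolation=3))
P=ctrl.camera_params("wrist");T=np.load("pics/w9.npy")
C=[onplane(P,T,p,.065) for p in [(264,194),(300,194),(300,223),(265,223)]];print(np.mean(C,0).round(4))
E
```

```text
0.013 [ 0.4593 -0.38    0.013 ]
0.02 [ 0.4647 -0.3726  0.02  ]
0.027 [ 0.47   -0.3651  0.027 ]
0.048 [ 0.486  -0.3428  0.048 ]
(array([[   0,    0,   40,   30, 1191],
       [  17,   16,    5,    3,    9]], dtype=int32), array([[19.50629723, 14.48278757],
       [18.66666667, 16.77777778]]))
[0.4321 0.0458 0.065 ]
```

View pics/crop10.png

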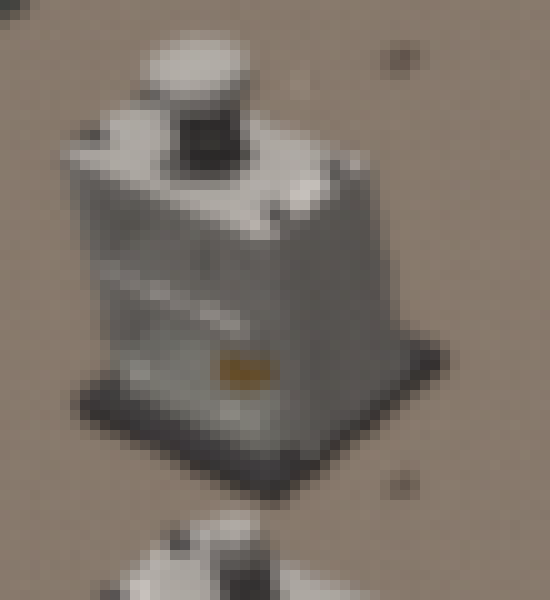

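```bash
python3 - <<'E'
from bench import ctrl
print(ctrl.current_contact_force(),ctrl.current_t());print(ctrl.sign_off())
E
```

```text
[-0.01156936  0.28521469 -0.23806685] 29.7417
the job is handed in; nothing more can be done
None
```

I did the whole job and handed it in at about 29.7 s of the 61 s allowed. sign_off reports no verdict, so the results below are from my own checks.

- **Mallet out of the rack:** I drew the mallet out by its head, stood it on the rubber pad and let go. I then took it by the handle about 42 mm from the head's middle.
- **Blow:** I struck the broad-headed pin once, to about 14 mm of travel at a mean 0.22 m/s. I did not measure the pin's speed. In the picture just before the strike, the head was within about 1 mm of the pin's axis. The blow tilted the mallet about 3° in the grip. I leaned the gripper to cancel that when setting it down.
- **Last checks:**
  - **Mallet:** it stands upright on the pad, released, with its head about 6 mm from the pad's centre.
  - **Pin:** the broad pin looks fully up.
  - **Blank:** a brass patch only about 5 pixels wide is visible low in that stand. If it lies on the tray floor, it is about 9 mm from the tray's middle.
  - **Other things:** the narrow pin is up and the bystanders in view look undisturbed. I did not measure their positions again.
  - **Robot:** the gripper was clear of everything, with tool force readings under 0.4 N.

No check failed or disagreed.

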